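# Swing the ring basket clean and hang it still in the ultrasonic cleaner

### The arm

A 6-joint arm with a two-finger parallel gripper is mounted at the origin on the work surface. World frame = base frame: x ahead of the robot, y to its left, z up, the work surface at z = 0. Lengths are in m, angles in rad, forces in N, time in s.
With the tool pointing down it reaches from about 0.3 to 0.825 m from the base axis. Payload 5.4 kg.
Tool frame: the origin (TCP) lies between the finger pads, 19 mm behind the fingertips; this is the grasp point; z points along the fingers, y is the line along which they close (so a half turn about z gives the same grasp; the last joint's range is limited). The gripper opens to 92 mm and grips with 3 to 60 N. Pads are 20 mm wide; open, the fingers measure 128 mm over their backs; the gripper's body (75 mm by 189 mm) begins 69 mm behind the grasp point.
Start: joints at [1.134, 0.158, 1.597, -0, 1.386, -0.21], TCP at [0.129, 0.56, 0.233] pointing down, gripper open.
Joint ranges: [-2.91, 2.91], [-0.94, 2.29], [0.18, 2.7], [-1.29, 4.43], [0.17, 2.64], [-3, 3]. Speed limits (rad/s): [2.57, 2.57, 3.14, 3.14, 3.14, 3.14].

### API

Orientations are given as a 3x3 rotation matrix whose columns are the frame's x, y, z axes.
In Python, from plant import arm, viewer, workorder, nets gives the robot as it stands.
- The arm moves only by the shell command python3 -m inch 'ROWS' [FORCE]. ROWS is JSON, a list of rows, each a list of 7 numbers: the shift along the world's x, y, z as a fraction of full scale, then the turn, a rotation vector about the world's x, y, z as a fraction of full scale, then the opening, from -1 (shut) to 1 (fully open). In form: [[tx, ty, tz, rx, ry, rz, fingers], ...]. A call has 1 to 5 rows; each row is the pose to reach, as a shift and turn from the pose commanded when the call began; what a row does not reach only later rows make up. Full scale, the value 1, is 1 m for a shift and 120 degrees for a turn. A row lasts 1/10 s, in which the tool goes at most 50 mm and 8.59 degrees, less where a joint would pass 70% of its speed; a pose out of reach is approached as far as the arm can. A call with a number of a shift or a turn outside -1 to 1 is refused whole. A call with a gripper value outside its range is refused whole. The fingers move at their own pace and stop on an object; FORCE is the grip in N (left out, the last holds). Time passes only in rows, so rows that repeat a pose let the fingers close. It gives the time, the measured TCP pose, the force, the opening and the grip force at its end, in the units of the state.
- arm.get_obs(): the state, without advancing time (a new reading comes with each control period).
- viewer.capture(name): name is "scene" or "top" or "wrist"; returns the picture (420x560x3 uint8, red, green, blue); there is no depth.
- viewer.camera_params(name): a dict with "intrinsics" (3x3 intrinsics, pixels), "k1" (the pictures are not rectified: a ray, as slopes to the right and down, at radius r is drawn at 1 + k1 r^2 times it, then the intrinsics apply), "view" (4x4, takes a point from world to camera coordinates). Camera axes: x right, y up, looking along -z (the intrinsics and any distortion apply to the point x, -y, -z); pixel columns grow to the right and rows downward; lengths in m; the calibration is good to about 2 mm. A picture is of the moment at which its call begins: read the wrist's pose just before it. camera_params takes no time and is no camera call; for the wrist camera it gives the pose at the moment of the call.
- workorder.hand_in(): hands the job in; it is judged then, once.
Trained networks look in the newest picture that a camera, given by its name, has taken for a name from the list of things; names that differ only in an ending like _2 or _b are one class to them, and where a whole thing is asked for, a point or a joint stands for the part that bears it (a point fixed in the world has none). Each returns a list of dicts, best first, with "score" (0 to 1); they miss things now and then, are a little off and sometimes report something else, mostly with a low value. They report only what shows in the picture. A call takes as long as a camera call.
- nets.look_for(camera, name): "extent" ([left, top, right, bottom] in pixels, round what is visible of it).
- nets.spot_point(camera, name): "location" ([column, row] in pixels: a listed point, or the origin of a listed thing).
The state is a dict: "clock": time; "joint_pos": joint angles; "joint_velocities": joint speeds; "joint_efforts": joint torques, N m; "tcp_pos": TCP position; "ee_rot": TCP orientation; "force": force on the tool from outside, world axes, zero at the start; "ft_torque": the same for the moment, N m; "gripper_width": finger opening in m; "grasp_force": force on a finger pad.
Only numpy, scipy, OpenCV 4.12 (cv2) and the standard library are available. Lean on these libraries where they do the work, as an engineer would, in place of code of your own. Each camera call takes 0.05 s, during which the arm holds its last target. There are 200 camera calls.

### The job

Lift the ring basket off its stand by the orange grip and, with the grip upright, set it swinging freely to about 20 degrees to shake off the polishing dust, without tipping the rings out. Then stop the swing with the motion of the hand alone, keep the basket hanging still for 3 seconds just above the mouth of the ultrasonic cleaner, lengthwise in line with it and centred, and lower it until its floor is about 40 mm below the rim. Finish there, still holding the grip, with the basket hanging still; the basket must never touch anything, and the things lying around stay as they are.

Things in the scene. Friction and masses are not known exactly. Their poses are not given: they have to be found in the camera images.
- carrier: Carrier of the basket, 0.20 kg nominal: orange square grip on a dark steel crossbar (10 x 10 mm, 184 mm long in y); two arms 6 mm thick at y = +-54 mm reach down to the pivots, 55 mm below the origin. Origin: middle of the crossbar's underside; z up; x is the basket's long direction, in which it swings. At the start the crossbar's ends lie in the stand's notches.
- grip (a point): Middle of the orange grip, 24 x 24 mm and 50 mm tall, on the carrier: 40 mm above the carrier's origin, 30 mm above the crossbar's top, 20 mm below the grip's top. Good place for the TCP; either pair of faces can be pinched. Axes as the carrier's.
- basket (a joint): Swing angle (rad) of the basket about the carrier's y; 0 = hanging level under an upright carrier. Positive: +x end down, underside towards -x. Stops at +-1. Almost no friction: a swing lasts over 40 s. Small swings: angle'' = -w^2*angle + a/L, a = pivot's acceleration along carrier +x (m/s^2), L = 0.33 (0.29 to 0.36), w = sqrt(9.81/L), period about 1.15 s.
- basket_floor (a point): Centre of the underside of the steel wire basket, 220 (x) x 90 (y) x 42 mm, with two blue ring racks fixed in it; together 0.56 kg nominal, centre of mass 22 mm below the pivot. The point lies 45 mm below the pivot, 100 mm below the carrier's origin, 140 mm below grip when level. Axes: the basket's own, z up.
- stand: Parking stand, fixed: wooden base 120 x 200 x 10 mm, two steel posts 30 x 16 mm at y = +-78 mm with notches for the crossbar (14 mm wide in x, 14 mm deep, open upwards, floor 120 mm above the table); tops at 134 mm. The basket hangs between the posts, underside 20 mm above the table: lift it straight up above the posts first. Origin: centre of underside.
- tank: Ultrasonic cleaner, fixed: blue box 306 (x) x 176 (y) x 110 mm high with an open, empty steel tank, 270 (x) x 140 (y) mm and 79 mm deep; walls 18 mm thick. Dials on its -x end. Origin: centre of the underside, z up.
- tank_mouth (a point): Centre of the tank's mouth at the level of the rim, 110 mm above the table; x along the tank's length, z up.
- tin: Bystander: amber jar with a steel cap, 52 mm across, 55 mm tall, loose. Origin: centre of the underside.
- ring_box: Bystander: blue ring box 55 x 55 x 40 mm, loose. Origin: centre of the underside.
- brush: Bystander: hand brush about 160 mm long lying between stand and cleaner on the robot's side, loose.

How it is judged:
On the way, in this order (a step that is already met when the one before it is completed fails the run):
1. the basket is lifted clear of the stand in the fingers (contact force between carrier and stand below 0.1 N and contact force between the fingers and carrier above 1 N and distance of carrier from where it was at the start of the episode above 0.03 m), for 0.2 s.
2. the basket swings freely to 16 degrees (0.28 rad) or more while the grip is upright (contact force between basket and anything else below 0.3 N and angle between carrier's own z axis and vertical below 0.12 rad and (value of joint basket above 0.28 rad or value of joint basket below -0.28 rad) and angle between basket_floor's own z axis and vertical above 0.25 rad), for 0.03 s.
3. the basket hangs still (within 0.07 rad of level) above the cleaner's mouth, 10 to 90 mm above the rim, within 30 mm of its centre and 0.15 rad of its length, for 2.5 s (contact force between basket and anything else below 0.3 N and angle between carrier's own z axis and vertical below 0.12 rad and angle between basket_floor's own z axis and vertical below 0.07 rad and horizontal distance between basket_floor and tank_mouth below 0.03 m and angle between the x axis of basket_floor and the x axis of tank_mouth, either way round below 0.15 rad and z of basket_floor in the frame of tank_mouth between 0.01 and 0.09 m), for 2.5 s.
4. the basket hangs still inside the tank, its floor 25 mm or more below the rim, touching nothing, for 1 s (contact force between basket and anything else below 0.3 N and angle between carrier's own z axis and vertical below 0.12 rad and angle between basket_floor's own z axis and vertical below 0.07 rad and horizontal distance between basket_floor and tank_mouth below 0.022 m and angle between the x axis of basket_floor and the x axis of tank_mouth, either way round below 0.15 rad and z of basket_floor in the frame of tank_mouth between -0.075 and -0.025 m and contact force between the fingers and carrier above 1 N and contact force between carrier and tank below 0.3 N), for 1 s.
At the end, for the whole second after the job is handed in: The basket hangs from the carrier held in the fingers, level within 0.07 rad, its floor 25 to 75 mm below the cleaner's rim, centred within 22 mm and in line within 0.15 rad, grip upright within 0.12 rad, the basket touching nothing (all of step 4); the arm keeps its last pose, push and grip.
It fails at once if the basket touches anything (fingers, stand, table, cleaner) with more than 1 N (contact force between basket and anything else above 1 N).
It fails at once if the basket tips beyond 0.75 rad and spills the rings (angle between basket_floor's own z axis and vertical above 0.75 rad).
It fails at once if the carrier knocks against the cleaner (over 3 N) (contact force between carrier and tank above 3 N).
It fails at once if the tin, the ring box or the brush is moved by more than 25 mm (distance of any of tin, ring_box, brush from where it was at the start of the episode above 0.025 m).
It also fails if it takes over 72 s, if anything falls off the work surface, if the arm or the gripper's body presses on something with over 40 N, if the wrist force passes 120 N, or if a joint passes its speed limit or range.

## Working session

There is one attempt and no reset: what is moved stays moved. The work goes in short steps, Python scripts to look and compute and a shell command to move; the robot and the scene stay as the last step left them, time stands still between calls to the robot, and variables do not carry over. Pictures are saved under pics/ and viewed, at most 10 in all, crops included, and the job is handed in when it is done.

```bash
ls; mkdir -p pics
python3 - <<'E'
from plant import arm, viewer, nets
import cv2,numpy as np
o=arm.get_obs();print(o['clock'],o['tcp_pos'],o['ee_rot'],o['gripper_width'])
for c in ['scene','top']:
    im=viewer.capture(c);cv2.imwrite(f'pics/{c}0.png',im[:,:,::-1])
    p=viewer.camera_params(c);print(c,p['intrinsics'],p['k1'],p['view'])
    for n in ['grip','carrier','tank_mouth','tank','basket_floor','stand','tin','ring_box','brush']:
        r=nets.spot_point(c,n);print(n,[(np.round(d['location']),round(d['score'],2)) for d in r[:2]])
E
```

```text
pics
0.0 [0.12905714 0.55974062 0.23235977] [[-9.74392777e-01  2.24851383e-01 -7.55608834e-04]
 [ 2.24852355e-01  9.74391451e-01 -1.64896852e-03]
 [ 3.65485936e-04 -1.77664344e-03 -9.99998355e-01]] 0.09191109805418468
scene [[468.53279825   0.         281.11231806]
 [  0.         468.53279825 206.25783212]
 [  0.           0.           1.        ]] -0.1137889323175637 [[ 0.50913149  0.86039104  0.02263583 -0.31342804]
 [-0.48661409  0.26605912  0.83211735  0.19317288]
 [ 0.70992384 -0.43467206  0.55413748 -1.26091399]
 [ 0.          0.          0.          1.        ]]
grip []
carrier [(array([156., 238.]), 0.75)]
tank_mouth [(array([352., 171.]), 0.88), (array([356., 338.]), 0.32)]
tank [(array([346., 221.]), 0.7), (array([164., 289.]), 0.41)]
basket_floor [(array([164., 286.]), 0.61)]
stand [(array([163., 286.]), 0.33), (array([346., 220.]), 0.2)]
tin [(array([354., 334.]), 0.82)]
ring_box [(array([304., 355.]), 0.57)]
brush [(array([230., 209.]), 0.62)]
top [[480.7976521    0.         283.56521737]
 [  0.         480.7976521  213.8356645 ]
 [  0.           0.           1.        ]] -0.08434785034232067 [[-0.01444107 -0.99984139 -0.01042308  0.00756257]
 [ 0.98940221 -0.01579499  0.14433914 -0.62563951]
 [-0.14448088 -0.00822821  0.98947338 -0.96034175]
 [ 0.          0.          0.          1.        ]]
grip [(array([396., 222.]), 0.59)]
carrier [(array([388., 226.]), 0.66)]
tank_mouth [(array([184., 247.]), 0.66), (array([198., 255.]), 0.33)]
tank [(array([195., 254.]), 0.65)]
basket_floor [(array([380., 234.]), 0.6)]
stand []
tin [(array([275., 142.]), 0.88)]
ring_box [(array([310., 140.]), 0.6)]
brush [(array([286., 320.]), 0.84)]
```

View pics/scene0.png

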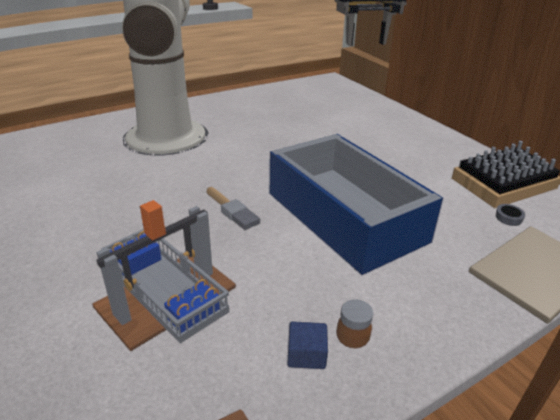

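View pics/top0.png

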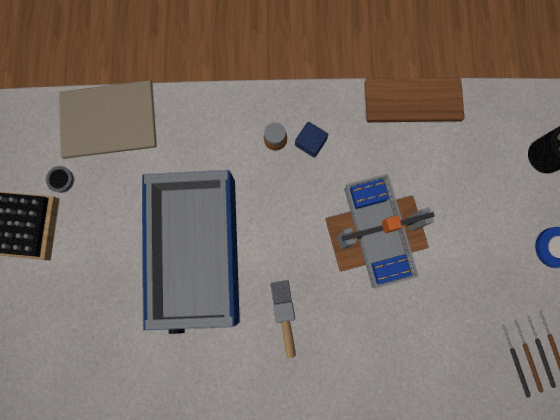

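The scene view shows the grip at (152,220) on the stand, the tank at right (350,195), brush (232,207), box (308,345) and jar (355,322). In the top view the grip is at (392,223), the crossbar runs from (344,239) to (433,215), and the tank mouth is centred near (187,248), with its dials at the bottom (176,330).

```bash
cat > h.py <<'E'
import numpy as np,cv2
from scipy.optimize import least_squares
from plant import viewer
def proj(c,P,p=None):
    p=p or viewer.camera_params(c);V=np.array(p['view']);K=np.array(p['intrinsics'])
    P=np.atleast_2d(P);q=P@V[:3,:3].T+V[:3,3]
    s=np.c_[q[:,0],-q[:,1]]/-q[:,2:3];s=s*(1+p['k1']*(s**2).sum(1,keepdims=True))
    return s@K[:2,:2].T+K[:2,2]
def unproj(c,uv,z):
    return np.array([least_squares(lambda w:(proj(c,[w[0],w[1],z])[0]-u),[.5,0]).x for u in np.atleast_2d(uv)])
E
python3 - <<'E'
import cv2,numpy as np
from h import *
t=cv2.imread('pics/top0.png');s=cv2.imread('pics/scene0.png')
a=cv2.resize(t[160:340,130:250],None,fx=3.3,fy=3.3,interpolation=cv2.INTER_CUBIC)
b=cv2.resize(t[165:295,320:440],None,fx=3.3,fy=3.3,interpolation=cv2.INTER_CUBIC)
b=np.vstack([b,np.zeros((len(a)-len(b),b.shape[1],3),np.uint8)])
cv2.imwrite('pics/crop.png',np.hstack([a,b]))
for n,im in [('top',t),('scene',s)]:
    h=cv2.cvtColor(im,cv2.COLOR_BGR2HSV);m=cv2.inRange(h,(3,190,130),(14,255,255))
    k,l,st,ce=cv2.connectedComponentsWithStats(m)
    print(n,[(st[i],ce[i].round(1)) for i in range(1,k) if st[i][4]>60])
E
```

```text
top [(array([386, 217,  15,  12,  82], dtype=int32), array([393.5, 222.4]))]
scene []
```

View pics/crop.png

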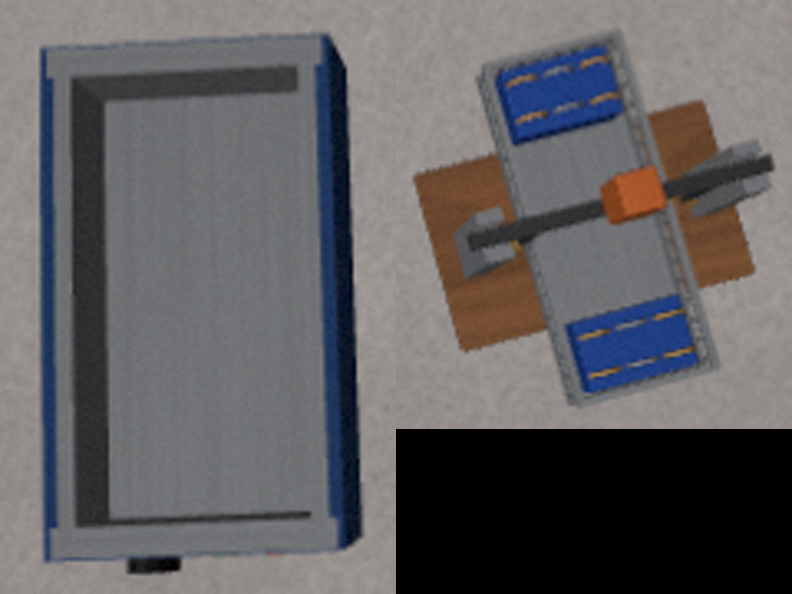

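Run:
```python
from h import *
def R(y):c,s=np.cos(y),np.sin(y);return np.array([[c,-s],[s,c]])
def fit(loc,uv,x0):
    loc=np.array(loc,float)
    W=lambda x:np.c_[loc[:,:2]@R(x[2]).T+x[:2],loc[:,2]]
    p=viewer.camera_params('top')
    r=least_squares(lambda x:(proj('top',W(x),p)-uv).ravel(),x0,loss='soft_l1');
    print(r.x.round(4));print((proj('top',W(r.x),p)-uv).round(1).tolist());return r.x,W
c1=lambda a:(np.array(a,float)+.5)/3.3-.5+[130,160]
c2=lambda a:(np.array(a,float)-[396,0]+.5)/3.3-.5+[320,165]
# up image=+x, left=+y
sg=[(1,1),(1,-1),(-1,-1),(-1,1)]
loc=[(a*.135,b*.07,.11) for a,b in sg]+[(a*.153,b*.088,.11) for a,b in sg]
x,W=fit(loc,c1([(71,79),(298,66),(312,516),(77,526),(41,47),(326,35),(343,549),(44,561)]),[.5,.2,0])
loc=[(0,.092,.13),(0,-.092,.13)]+[(a*.11,b*.045,.062) for a,b in sg]
k,_=fit(loc,c2([(470,240),(772,163),(482,68),(620,32),(717,368),(572,404)]),[.5,-.2,.2])
print('grip top proj',proj('top',[k[0],k[1],.18]),proj('top',[k[0],k[1],.16]))
print('scene: grip',proj('scene',[k[0],k[1],.16]),'mouth',proj('scene',[x[0],x[1],.11]))
for n,z,u in [('tin',0,(275,142)),('ring',0,(310,140)),('brush',.01,(286,320)),('brend',.01,[291,356]),('brhead',.01,[281,283])]: print(n,unproj('top',u,z))
```

```text
[0.5515 0.1876 0.0323]
[[-0.6, -1.3], [0.4, -0.9], [0.2, 1.1], [-1.0, 1.0], [-0.4, 0.0], [0.7, -0.8], [0.6, 0.3], [-0.1, 0.2]]
[ 0.5871 -0.2015  0.2309]
[[-0.7, 0.2], [-0.1, 0.1], [0.2, -1.3], [-0.1, -0.6], [-0.2, 0.4], [1.2, 0.6]]
grip top proj [[393.42591624 222.48874498]] [[391.10180136 223.85806121]]
scene: grip [[152.99245892 215.26622212]] mouth [[349.97762141 171.48303267]]
tin [[0.7952882  0.01527428]]
ring [[ 0.79859521 -0.06322945]]
brush [[ 0.40472909 -0.00351732]]
brend [[ 0.33015435 -0.01286138]]
brhead [[0.48238645 0.00594573]]
```

```bash
python3 -m inch '[[0.1145,-0.19,0.005,0,0,-0.133,1],[0.1145,-0.19,0.005,0,0,-0.133,1],[0.1145,-0.19,0.005,0,0,-0.133,1],[0.1145,-0.19,0.005,0,0,-0.133,1],[0.1145,-0.19,0.005,0,0,-0.133,1]]' 40
python3 -m inch '[[0.1145,-0.19,0.005,0,0,-0.133,1],[0.1145,-0.19,0.005,0,0,-0.133,1],[0.1145,-0.19,0.005,0,0,-0.133,1],[0.1145,-0.19,0.005,0,0,-0.133,1],[0.1145,-0.19,0.005,0,0,-0.133,1]]'
python3 -m inch '[[0.1145,-0.19,0.005,0,0,-0.133,1],[0.1145,-0.19,0.005,0,0,-0.133,1],[0.1145,-0.19,0.005,0,0,-0.133,1],[0.1145,-0.19,0.005,0,0,-0.133,1],[0.1145,-0.19,0.005,0,0,-0.133,1]]'
python3 -m inch '[[0.1145,-0.19,0.005,0,0,-0.133,1],[0.1145,-0.19,0.005,0,0,-0.133,1],[0.1145,-0.19,0.005,0,0,-0.133,1],[0.1145,-0.19,0.005,0,0,-0.133,1],[0.1145,-0.19,0.005,0,0,-0.133,1]]'
python3 - <<'E'
from plant import arm,viewer
from h import *
import cv2
im=viewer.capture('wrist');cv2.imwrite('pics/w1.png',im[:,:,::-1])
o=arm.get_obs();print(o['tcp_pos'],np.degrees(np.arctan2(*o['ee_rot'][[1,0],[1,1]])),o['force'])
h=cv2.cvtColor(im[:,:,::-1].copy(),cv2.COLOR_BGR2HSV);m=cv2.inRange(h,(3,190,130),(14,255,255))
k,l,st,ce=cv2.connectedComponentsWithStats(m);print(st[1:],ce[1:])
print(proj('wrist',[[.587,-.2015,.18],[.587,-.2015,.16]]))
Y=.231;X=lambda a,b,z:[.587+a*np.cos(Y)-b*np.sin(Y),-.2015+a*np.sin(Y)+b*np.cos(Y),z]
print(proj('wrist',[X(a,b,.18) for a in(-.012,.012) for b in(-.012,.012)]+[X(0,.092,.13),X(0,-.092,.13)]))
E
```

```text
clock: 1.5
tcp_pos: [0.2452, 0.3677, 0.2385]
ee_rot: [[-0.874, 0.486, 0.001], [0.486, 0.874, -0.0], [-0.001, 0.0, -1.0]]
force: [-0.2, 0.3, -0.5]
gripper_width: 0.0917
grasp_force: 0.0
clock: 2.0
tcp_pos: [0.3599, 0.1773, 0.2438]
ee_rot: [[-0.706, 0.709, 0.002], [0.709, 0.706, -0.001], [-0.002, 0.001, -1.0]]
force: [0.6, 0.2, 0.9]
gripper_width: 0.0919
grasp_force: 0.0
clock: 2.5
tcp_pos: [0.4742, -0.0133, 0.2485]
ee_rot: [[-0.484, 0.875, 0.001], [0.875, 0.484, -0.001], [-0.001, 0.0, -1.0]]
force: [-0.3, 0.2, -0.2]
gripper_width: 0.0921
grasp_force: 0.0
clock: 3.0
tcp_pos: [0.5884, -0.2036, 0.2528]
ee_rot: [[-0.225, 0.974, 0.0], [0.974, 0.225, -0.001], [-0.001, -0.0, -1.0]]
force: [-0.3, 0.9, 0.4]
gripper_width: 0.0919
grasp_force: 0.0
[ 0.58881749 -0.20500988  0.25268567] 12.942440171216818 [-2.68648054 -1.32714202 -0.04703169]
[[271 197   2   2   2]
 [279 197   1   1   1]
 [285 197   1   1   1]
 [291 199   1   1   1]
 [276 201   1   1   1]
 [283 201   1   1   1]
 [292 201   1   1   1]
 [277 203   1   1   1]
 [287 202   1   2   2]
 [270 204   2   1   2]
 [270 206   1   1   1]
 [291 
[... 2916 characters left out ...]
]
 [277.         227.        ]
 [284.5        226.5       ]
 [290.         227.        ]
 [292.5        226.5       ]
 [270.5        229.5       ]
 [283.14285714 229.42857143]
 [287.         228.        ]
 [275.         231.        ]
 [278.         230.        ]
 [281.         231.        ]
 [270.         233.        ]
 [274.         233.        ]
 [279.         233.        ]
 [283.5        233.        ]
 [290.         233.        ]
 [295.         233.        ]]
[[276.76335992 219.72339239]
 [277.01987864 212.54329577]]
[[262.32303075 233.60721321]
 [261.67751226 205.56934775]
 [291.43293496 233.4853724 ]
 [291.6195192  205.43888369]
 [276.59889785 104.04128097]
 [277.96425327 286.83896274]]
```

View pics/w1.png

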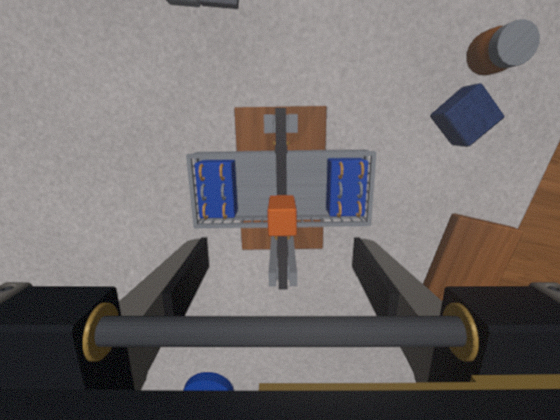

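The grip top shows at about (282,222) and the crossbar at column 281–283, about 5 px to the right of my prediction. I'll remeasure with the arm settled.

Run:
```python
from plant import arm,viewer
from h import *
import cv2
viewer.capture('wrist')
o=arm.get_obs();p=viewer.camera_params('wrist');im=viewer.capture('wrist');
print(o['clock'],o['tcp_pos'],np.degrees(np.arctan2(*o['ee_rot'][[1,0],[1,1]])),o['force'])
h=cv2.cvtColor(im[:,:,::-1].copy(),cv2.COLOR_BGR2HSV);m=cv2.inRange(h,(3,190,100),(14,255,255))
m=cv2.morphologyEx(m,cv2.MORPH_CLOSE,np.ones((5,5)))
k,l,st,ce=cv2.connectedComponentsWithStats(m);i=1+st[1:,4].argmax();print(st[i],ce[i])
g=im[:,:,:].max(2)
for r in (110,150,180,265,280): 
    c=np.where(g[r,265:300]<75)[0]+265;print(r,c.min() if len(c) else 0,c.max() if len(c) else 0)
Y=.231;X=lambda a,b,z:[.587+a*np.cos(Y)-b*np.sin(Y),-.2015+a*np.sin(Y)+b*np.cos(Y),z]
print(proj('wrist',[X(a,b,.18) for a in(-.012,.012) for b in(-.012,.012)]+[X(0,.092,.13),X(0,-.092,.13)],p))
```

```text
3.1 [ 0.58789733 -0.20247541  0.25265743] 12.992180504225123 [-0.10026254  0.17085577 -0.70752714]
[269 198  27  39 648] [281.32098765 219.02469136]
110 277 284
150 276 285
180 277 285
265 279 286
280 280 286
[[262.83394219 236.76689401]
 [262.23295252 208.89080414]
 [291.85666096 236.6755337 ]
 [292.07806117 208.79078605]
 [277.16747523 107.44427446]
 [278.28922151 289.3174776 ]]
```

```bash
python3 -m inch '[[0.0017,0.0016,-0.03,0,0,0.002,1],[0.0017,0.0016,-0.06,0,0,0.002,1],[0.0017,0.0016,-0.08,0,0,0.002,1],[0.0017,0.0016,-0.0925,0,0,0.002,1],[0.0017,0.0016,-0.0925,0,0,0.002,1]]' 40
python3 -m inch '[[0,0,0,0,0,0,-1],[0,0,0,0,0,0,-1],[0,0,0,0,0,0,-1],[0,0,0,0,0,0,-1],[0,0,0,0,0,0,-1]]' 40
python3 -m inch '[[0,0,0,0,0,0,-1],[0,0,0,0,0,0,-1],[0,0,0,0,0,0,-1]]' 40
```

```text
clock: 3.65
tcp_pos: [0.5877, -0.1964, 0.1591]
ee_rot: [[-0.233, 0.973, -0.003], [0.973, 0.233, 0.002], [0.003, -0.003, -1.0]]
force: [0.2, -0.9, -0.3]
gripper_width: 0.092
grasp_force: 0.0
clock: 4.15
tcp_pos: [0.5892, -0.1983, 0.1613]
ee_rot: [[-0.232, 0.973, 0.001], [0.973, 0.232, -0.0], [-0.001, 0.001, -1.0]]
force: [-0.4, -1.2, -0.3]
gripper_width: 0.0537
grasp_force: 0.0
clock: 4.45
tcp_pos: [0.589, -0.1981, 0.1608]
ee_rot: [[-0.232, 0.973, -0.0], [0.973, 0.232, 0.0], [0.0, -0.0, -1.0]]
force: [0.9, 1.4, -0.4]
gripper_width: 0.0299
grasp_force: 0.0
```

```bash
python3 -m inch '[[0,0,0,0,0,0,-1],[0,0,0,0,0,0,-1],[0,0,0,0,0,0,-1],[0,0,0,0,0,0,-1]]' 40
python3 - <<'E'
from plant import arm,viewer
import cv2
im=viewer.capture('scene');cv2.imwrite('pics/s1.png',cv2.resize(im[150:350,80:260,::-1],None,fx=3,fy=3))
o=arm.get_obs();print(o['tcp_pos'],o['force'],o['ft_torque'],o['gripper_width'],o['grasp_force'])
E
```

```text
clock: 4.85
tcp_pos: [0.5888, -0.1982, 0.1608]
ee_rot: [[-0.232, 0.973, -0.001], [0.973, 0.232, -0.0], [0.0, -0.001, -1.0]]
force: [-1.8, 0.4, 1.7]
gripper_width: 0.0235
grasp_force: 40.0
[ 0.58877343 -0.19821686  0.16079169] [-2.59354939 -0.17289348  0.99566244] [-0.1567605   0.45312787  0.11879179] 0.024006544738325933 39.98724818229675
```

View pics/s1.png

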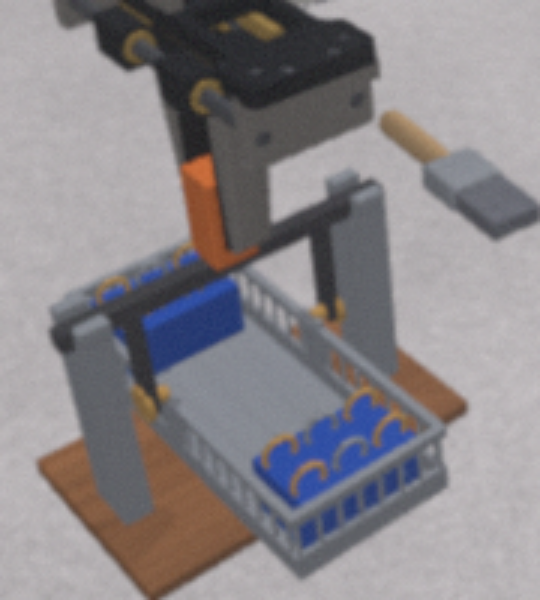

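The picture shows both fingers flush on the orange grip (about (225,210) in the crop), clear of the crossbar. The grip force is 40 N, so I can lift.

```bash
python3 -m inch '[[0,0,0.02,0,0,0,-1],[0,0,0.06,0,0,0,-1],[0,0,0.1,0,0,0,-1],[0,0,0.14,0,0,0,-1],[0,0,0.17,0,0,0,-1]]' 40
python3 -m inch '[[0,0,0,0,0,-0.02,-1],[0,0,0,0,0,-0.05,-1],[0,0,0,0,0,-0.08,-1],[0,0,0,0,0,-0.0964,-1],[0,0,0,0,0,-0.0964,-1]]'
python3 -m inch '[[-0.003,0.032,0,0,0,0,-1],[-0.006,0.065,0,0,0,0,-1],[-0.009,0.097,0,0,0,0,-1],[-0.012,0.13,0,0,0,0,-1],[-0.015,0.162,0,0,0,0,-1]]'
python3 -m inch '[[-0.003,0.032,0,0,0,0,-1],[-0.006,0.065,0,0,0,0,-1],[-0.009,0.097,0,0,0,0,-1],[-0.012,0.13,0,0,0,0,-1],[-0.015,0.162,0,0,0,0,-1]]'
python3 -m inch '[[-0.003,0.032,0,0,0,0,-1],[-0.007,0.065,0,0,0,0,-1],[-0.007,0.065,0,0,0,0,-1],[-0.007,0.065,0,0,0,0,-1]]'
cat > meas.py <<'E'
# swing estimate: hold and log force in x at each camera period
import sys
from plant import arm,viewer
from h import *
n=int(sys.argv[1]);T=[];F=[]
for i in range(n):
    im=viewer.capture(sys.argv[2] if len(sys.argv)>2 else 'scene');o=arm.get_obs();T.append(o['clock']);F.append(o['force'])
    if i==n-1: cv2.imwrite(f'pics/m{o["clock"]:.2f}.png',im[:,:,::-1])
T=np.array(T);F=np.array(F)
np.save(f'm{T[-1]:.2f}.npy',np.c_[T,F])
print(T[0],T[-1],'Fx',F[:,0].round(1).tolist(),'Fz',F[:,2].mean())
print(o['tcp_pos'],np.array(o['ee_rot']).round(3).tolist(),o['gripper_width'],o['grasp_force'])
E
python3 meas.py 12 scene
```

```text
clock: 5.4
tcp_pos: [0.5891, -0.1978, 0.3318]
ee_rot: [[-0.232, 0.973, 0.0], [0.973, 0.232, 0.001], [0.0, 0.001, -1.0]]
force: [1.4, -0.3, -6.4]
gripper_width: 0.0237
grasp_force: 40.0
clock: 5.9
tcp_pos: [0.5885, -0.1976, 0.3286]
ee_rot: [[-0.032, 0.999, -0.003], [0.999, 0.032, 0.002], [0.002, -0.003, -1.0]]
force: [0.2, -0.3, -6.3]
gripper_width: 0.0238
grasp_force: 40.0
clock: 6.4
tcp_pos: [0.5734, -0.0345, 0.3295]
ee_rot: [[-0.033, 0.999, -0.002], [0.999, 0.033, 0.001], [0.001, -0.002, -1.0]]
force: [-0.1, 0.6, -6.9]
gripper_width: 0.0241
grasp_force: 40.0
clock: 6.9
tcp_pos: [0.5583, 0.1274, 0.3296]
ee_rot: [[-0.033, 0.999, -0.002], [0.999, 0.033, 0.001], [0.001, -0.002, -1.0]]
force: [-0.5, -0.1, -6.2]
gripper_width: 0.0238
grasp_force: 40.0
clock: 7.3
tcp_pos: [0.5515, 0.1914, 0.3296]
ee_rot: [[-0.034, 0.999, -0.002], [0.999, 0.034, -0.001], [-0.001, -0.002, -1.0]]
force: [0.1, -0.3, -7.1]
gripper_width: 0.0239
grasp_force: 40.0
7.35 7.9 Fx [-0.2, 0.0, 0.5, 0.5, -0.1, 0.9, 0.6, -0.1, 0.2, -0.2, 0.6, 0.2] Fz -6.539671465370147
[0.55207073 0.19071658 0.33085723] [[-0.032, 0.999, 0.0], [0.999, 0.032, 0.0], [0.0, 0.0, -1.0]] 0.023661674616469158 39.998043179512024
```

Run:
```python
import cv2
im=cv2.imread('pics/m7.90.png');cv2.imwrite('pics/v2.png',cv2.resize(im[60:270,240:460],None,fx=2.7,fy=2.7))
```

```text
(no output)
```

View pics/v2.png

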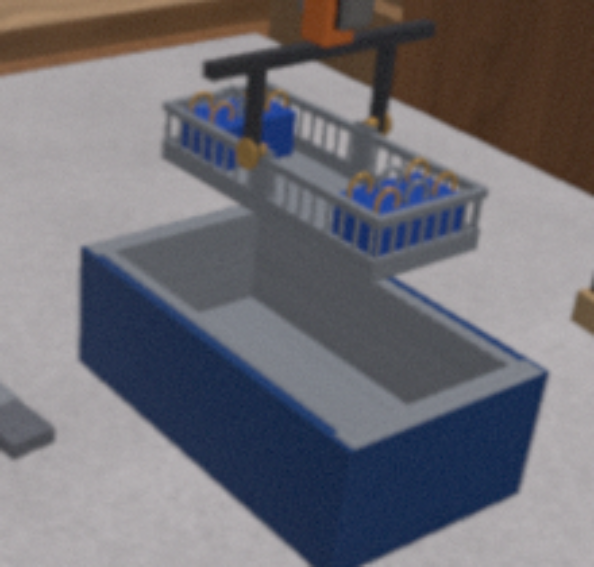

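The basket hangs level and centred over the tank (crop: basket bottom corner (375,278), tank near corner (355,450)), about 80 mm above the rim. Now I'll start the swing with a forward-and-back move half a period apart.

```bash
cat > meas.py <<'E'
import sys
from plant import arm,viewer
from h import *
p=viewer.camera_params('scene')
def racks(im):  # row difference of the two rack clusters in the scene view
    h=cv2.cvtColor(im[:,:,::-1].copy(),cv2.COLOR_BGR2HSV)
    m=cv2.inRange(h,(108,190,125),(125,255,255));m[170:]=0  # replaced limits: bright blue only, above tank
    v,u=np.nonzero(m)
    if len(u)<30:return [np.nan]*5
    s=u>355
    return [np.median(u[~s]),v[~s].mean(),np.median(u[s]),v[s].mean(),len(u)]
if __name__=='__main__':
    n=int(sys.argv[1]);T=[];F=[];Q=[]
    for i in range(n):
        t0=arm.get_obs()['clock'];im=viewer.capture('scene');o=arm.get_obs();T.append((t0,o['clock']));F.append(o['force']);Q.append(racks(im))
        cv2.imwrite(f'pics/f{t0:.2f}.png',im[:,:,::-1])
    T=np.array(T);F=np.array(F);Q=np.array(Q)
    np.save(f'm{T[-1,1]:.2f}.npy',np.c_[T,F,Q])
    print(T[0],T[-1],'Fx',F[:,0].round(1).tolist());print('dv',(Q[:,3]-Q[:,1]).round(1).tolist(),Q[::6].round(1).tolist())
    print(o['tcp_pos'],np.array(o['ee_rot']).round(3).tolist(),o['gripper_width'],o['grasp_force'])
E
python3 -c "
import cv2
from meas import racks
print(racks(cv2.imread('pics/m7.90.png')[:,:,::-1]))"
python3 -m inch '[[0.022,0.001,0,0,0,0,-1],[0.043,0.001,0,0,0,0,-1],[0.065,0.002,0,0,0,0,-1],[0.065,0.002,0,0,0,0,-1],[0.065,0.002,0,0,0,0,-1]]' 40
python3 -m inch '[[0,0,0,0,0,0,-1],[-0.022,-0.001,0,0,0,0,-1],[-0.043,-0.001,0,0,0,0,-1],[-0.065,-0.002,0,0,0,0,-1],[-0.065,-0.002,0,0,0,0,-1]]'
python3 meas.py 24
```

```text
[np.float64(339.0), np.float64(102.6046511627907), np.float64(382.5), np.float64(133.2), 83]
clock: 8.4
tcp_pos: [0.6169, 0.1928, 0.3303]
ee_rot: [[-0.032, 0.999, -0.001], [0.999, 0.032, -0.0], [-0.0, -0.001, -1.0]]
force: [-0.9, 0.3, -6.3]
gripper_width: 0.0236
grasp_force: 40.0
clock: 8.9
tcp_pos: [0.5493, 0.1913, 0.3314]
ee_rot: [[-0.033, 0.999, -0.001], [0.999, 0.033, 0.0], [0.0, -0.001, -1.0]]
force: [0.8, -0.5, -7.0]
gripper_width: 0.0239
grasp_force: 40.0
[8.9  8.95] [10.05 10.1 ] Fx [0.4, 0.5, 0.2, 0.4, -0.5, 0.0, 0.8, -0.8, 0.4, -0.7, 0.9, -0.7, 0.2, -0.2, -0.8, -0.1, -0.6, -0.2, 0.8, -0.4, -0.1, -0.8, 0.4, -0.4]
dv [28.7, 35.7, 41.6, nan, nan, nan, nan, nan, nan, 44.7, 39.8, 33.7, 26.0, 17.6, nan, nan, nan, nan, nan, nan, nan, 18.0, 26.0, 32.9] [[339.0, 102.3, 381.0, 131.0, 70.0], [nan, nan, nan, nan, nan], [327.0, 104.6, 383.0, 130.7, 69.0], [nan, nan, nan, nan, nan]]
[0.55196003 0.19085445 0.33080746] [[-0.032, 0.999, -0.0], [0.999, 0.032, 0.0], [0.0, -0.0, -1.0]] 0.02350163455807279 39.99803602695465
  return _methods._mean(a, axis=axis, dtype=dtype,
  ret = ret.dtype.type(ret / rcount)
meas.py:11: RuntimeWarning: Mean of empty slice.
  return [np.median(u[~s]),v[~s].mean(),np.median(u[s]),v[s].mean(),len(u)]
```

Run:
```python
import cv2,numpy as np,glob
from h import *
fs=sorted(glob.glob('pics/f*.png'),key=lambda s:float(s[6:-4]))
im=cv2.imread(fs[6]);h=cv2.cvtColor(im,cv2.COLOR_BGR2HSV)
print('tank',h[215,300],h[240,400]); 
h0=cv2.cvtColor(cv2.imread('pics/m7.90.png'),cv2.COLOR_BGR2HSV)
print('rack',h0[110,340:348].tolist(),h0[140,372:410:4].tolist())
cv2.imwrite('pics/v3.png',np.hstack([cv2.resize(cv2.imread(f)[80:200,290:430],None,fx=2.8,fy=2.8) for f in (fs[5],fs[16])]))
for f in fs:
    h=cv2.cvtColor(cv2.imread(f),cv2.COLOR_BGR2HSV)
    m=cv2.inRange(h,(112,200,95),(125,255,255))
    k,l,st,ce=cv2.connectedComponentsWithStats(cv2.morphologyEx(m,cv2.MORPH_CLOSE,np.ones((5,5))))
    print(f[6:-4],[(ce[i].round(1).tolist(),int(st[i][4])) for i in range(1,k) if st[i][4]>25])
```

```text
tank [111 139  75] [110 168  79]
rack [[112, 194, 109], [112, 196, 108], [111, 203, 108], [111, 191, 112], [111, 190, 110], [111, 208, 108], [111, 208, 108], [111, 191, 111]] [[117, 32, 89], [105, 21, 95], [113, 35, 130], [115, 26, 119], [107, 18, 102], [115, 29, 96], [113, 58, 96], [113, 158, 108], [112, 182, 112], [112, 139, 108]]
8.90 []
8.95 []
9.00 []
9.05 []
9.10 []
9.15 []
9.20 []
9.25 []
9.30 []
9.35 []
9.40 []
9.45 []
9.50 [([343.4, 110.3], 34)]
9.55 []
9.60 []
9.65 []
9.70 []
9.75 []
9.80 []
9.85 []
9.90 []
9.95 []
10.00 []
10.05 []
```

View pics/v3.png

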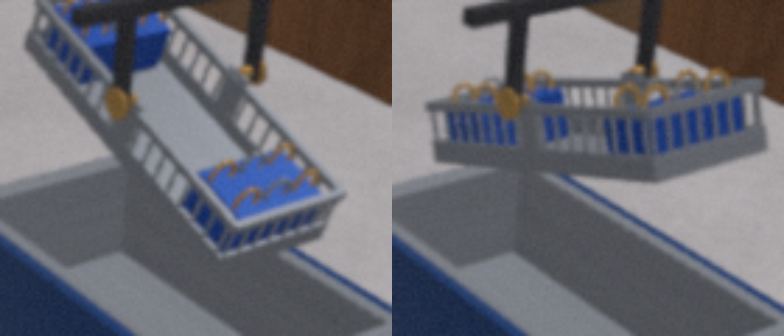

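Frame 1 (θ>0) has the +x end well down at crop (230,250), and frame 2 is the opposite extreme with the basket about level in the image. The swing is large and the hand is upright. Next I'll fit its amplitude and phase.

```bash
cat > fit.py <<'E'
import sys,glob
from h import *
P=viewer.camera_params('scene')
TC=np.array([.5515,.1880]);Y=.0323
def model(th,pivz=.330-.095):
    out=[]
    for sx in(-1,1):
        pts=np.array([(sx*.075+a,b,c) for a in(-.02,.02) for b in(-.035,.035) for c in(-.04,-.005)])
        x=pts[:,0]*np.cos(th)+pts[:,2]*np.sin(th);z=-pts[:,0]*np.sin(th)+pts[:,2]*np.cos(th)
        out.append(proj('scene',np.c_[TC[0]+x*np.cos(Y)-pts[:,1]*np.sin(Y),TC[1]+x*np.sin(Y)+pts[:,1]*np.cos(Y),pivz+z],P).mean(0))
    return out[1][1]-out[0][1]
def dv(im):
    h=cv2.cvtColor(im,cv2.COLOR_BGR2HSV);m=cv2.inRange(h,(108,165,90),(125,255,255));m[:,:285]=0;m[:,430:]=0;m[190:]=0
    k,l,st,ce=cv2.connectedComponentsWithStats(cv2.morphologyEx(m,cv2.MORPH_CLOSE,np.ones((5,5))));
    keep=np.isin(l,[i for i in range(1,k) if st[i][4]>15 and ce[i][1]<185])&(m>0)
    v,u=np.nonzero(keep);s=u>353
    return (v[s].mean()-v[~s].mean() if s.any() and (~s).any() else np.nan),len(u)
def theta(im):
    g=np.linspace(-.7,.7,57);return np.interp(dv(im)[0],[model(a) for a in g],g)
def fit(t0,t1,w=None,off=None):
    fs=sorted((f for f in glob.glob('pics/f*.png') if t0<=float(f[6:-4])<=t1),key=lambda s:float(s[6:-4]))
    t=np.array([float(f[6:-4]) for f in fs]);th=np.array([theta(cv2.imread(f)) for f in fs]);print(np.c_[t,th].round(3).tolist())
    fn=lambda q:q[0]*np.cos((w or q[3])*(t-t1))+q[1]*np.sin((w or q[3])*(t-t1))+(q[2] if off is None else off)-th
    r=least_squares(fn,[.3,0,0,w or 5.45],loss='soft_l1',f_scale=.03)
    print('c,s,off,w',r.x.round(3),'amp',np.hypot(*r.x[:2]),'rms',r.fun.std(),'at',t1);return r.x
if __name__=='__main__':
    print([float(np.round(model(a),1)) for a in(-.4,0,.4)]);fit(float(sys.argv[1]),float(sys.argv[2]),*map(float,sys.argv[3:]))
E
python3 -c "
import cv2;from fit import *
im=cv2.imread('pics/m7.90.png');print(dv(im),theta(im))"
python3 fit.py 8.9 10.06
```

```text
(np.float64(33.045238095238076), 438) 0.04422447265494299
[-2.8, 29.7, 56.9]
[[8.9, 0.024], [8.95, 0.103], [9.0, 0.188], [9.05, 0.256], [9.1, 0.307], [9.15, 0.336], [9.2, 0.34], [9.25, 0.197], [9.3, 0.278], [9.35, 0.227], [9.4, 0.142], [9.45, 0.072], [9.5, -0.003], [9.55, -0.099], [9.6, -0.156], [9.65, -0.25], [9.7, -0.317], [9.75, -0.336], [9.8, -0.31], [9.85, -0.254], [9.9, -0.153], [9.95, -0.09], [10.0, -0.004], [10.05, 0.074]]
c,s,off,w [0.063 0.313 0.028 5.63 ] amp 0.3190371351834801 rms 0.03208301628313897 at 10.06
```

The swing is about ±0.34 rad with a period of 1.118 s, rising through zero at t=10.00. A mirrored −/+ move starting at t=10.15 should cancel it.

```bash
python3 -c "
from plant import viewer,arm
viewer.capture('scene');print(arm.get_obs()['clock'])"
python3 -m inch '[[-0.021,-0.001,0,0,0,0,-1],[-0.043,-0.001,0,0,0,0,-1],[-0.064,-0.002,0,0,0,0,-1],[-0.064,-0.002,0,0,0,0,-1],[-0.064,-0.002,0,0,0,0,-1]]' 40 | head -2
python3 -m inch '[[0,0,0,0,0,0,-1],[0.021,0.001,0,0,0,0,-1],[0.043,0.001,0,0,0,0,-1],[0.064,0.002,0,0,0,0,-1],[0.064,0.002,0,0,0,0,-1]]' | head -2
python3 meas.py 22 2>/dev/null | tail -1; python3 fit.py 11.1 12.3 5.62
```

```text
10.15
clock: 10.65
tcp_pos: [0.4882, 0.1889, 0.3312]
clock: 11.15
tcp_pos: [0.5544, 0.1903, 0.3298]
[0.55199679 0.19086354 0.33075913] [[-0.032, 0.999, -0.0], [0.999, 0.032, -0.0], [0.0, -0.0, -1.0]] 0.024252670474687207 39.99808967113495
[-2.8, 29.7, 56.9]
[[11.15, 0.064], [11.2, 0.052], [11.25, 0.041], [11.3, 0.033], [11.35, -0.045], [11.4, 0.017], [11.45, 0.013], [11.5, 0.01], [11.55, 0.014], [11.6, 0.023], [11.65, 0.028], [11.7, 0.036], [11.75, 0.044], [11.8, 0.053], [11.85, 0.067], [11.9, 0.067], [11.95, 0.074], [12.0, 0.078], [12.05, 0.075], [12.1, 0.076], [12.15, 0.075], [12.2, 0.065]]
c,s,off,w [ 3.00e-03 -3.40e-02  4.60e-02  5.62e+00] amp 0.03455961678404929 rms 0.014237702083760167 at 12.3
```

Only about ±0.034 rad is left, around a constant 0.044 estimator bias that was also there before the swing. I'll make a small trim, come down 20 mm and then hold.

```bash
python3 -m inch '[[0,0,0,0,0,0,-1],[0,0,0,0,0,0,-1],[0,0,0,0,0,0,-1],[0.0053,0,0,0,0,0,-1],[0.0053,0,0,0,0,0,-1]]' 40 | head -1
python3 -m inch '[[0,0,0,0,0,0,-1],[0,0,0,0,0,0,-1],[0,0,0,0,0,0,-1],[0,0,0,0,0,0,-1],[-0.0053,0,0,0,0,0,-1]]' | head -1
python3 -m inch '[[0,0,-0.004,0,0,0,-1],[0,0,-0.008,0,0,0,-1],[0,0,-0.012,0,0,0,-1],[0,0,-0.016,0,0,0,-1],[0,0,-0.02,0,0,0,-1]]' | head -2
python3 meas.py 22 2>/dev/null | tail -1; python3 fit.py 13.6 14.9 5.62
```

```text
clock: 12.75
clock: 13.25
clock: 13.75
tcp_pos: [0.552, 0.1908, 0.3102]
[0.55200369 0.19086459 0.31079576] [[-0.032, 0.999, -0.0], [0.999, 0.032, 0.0], [0.0, -0.0, -1.0]] 0.02361325244170077 39.99805569648743
[-2.8, 29.7, 56.9]
[[13.75, 0.046], [13.8, -0.009], [13.85, 0.054], [13.9, 0.054], [13.95, 0.053], [14.0, 0.053], [14.05, 0.052], [14.1, 0.055], [14.15, 0.053], [14.2, 0.054], [14.25, 0.052], [14.3, 0.054], [14.35, 0.049], [14.4, 0.048], [14.45, 0.048], [14.5, -0.009], [14.55, 0.047], [14.6, 0.044], [14.65, -0.036], [14.7, 0.043], [14.75, 0.047], [14.8, 0.049]]
c,s,off,w [-2.00e-03  1.00e-02  4.50e-02  5.62e+00] amp 0.01053662548771757 rms 0.021747552293824156 at 14.9
```

```bash
python3 -m inch '[[0,0,0,0,0,0,-1],[0,0,0,0,0,0,-1],[0,0,0,0,0,0,-1],[0,0,0,0,0,0,-1],[0,0,0,0,0,0,-1]]' 40 | head -1
python3 -m inch '[[0,0,0,0,0,0,-1],[0,0,0,0,0,0,-1],[0,0,0,0,0,0,-1],[0,0,0,0,0,0,-1],[0,0,0,0,0,0,-1]]' | head -1
python3 -m inch '[[0,0,0,0,0,0,-1],[0,0,0,0,0,0,-1],[0,0,0,0,0,0,-1],[0,0,0,0,0,0,-1],[0,0,0,0,0,0,-1]]' | head -1
python3 -m inch '[[0,0,0,0,0,0,-1],[0,0,0,0,0,0,-1],[0,0,0,0,0,0,-1],[0,0,0,0,0,0,-1],[0,0,0,0,0,0,-1]]' | head -1
python3 - <<'E'
from h import *
im=[]
Y=.0323;c=[.552,.188]
P=lambda a,b,z:[c[0]+a*np.cos(Y)-b*np.sin(Y),c[1]+a*np.sin(Y)+b*np.cos(Y),z]
for n,(r0,r1,c0,c1) in [('scene',(70,270,250,440)),('top',(150,350,110,270))]:
    i=viewer.capture(n)[:,:,::-1].copy()
    f=2.2;j=cv2.resize(i[r0:r1,c0:c1],None,fx=f,fy=f)
    for z,a,b,col in [(.1708,.11,.045,(0,255,0)),(.2128,.11,.045,(0,255,255)),(.11,.135,.07,(0,0,255))]:
        q=(proj(n,[P(s*a,t*b,z) for s,t in((1,1),(1,-1),(-1,-1),(-1,1))])-[c0,r0]+.5)*f
        cv2.polylines(j,[q.round().astype(int)],True,col,1)
    im.append(j)
cv2.imwrite('pics/v4.png',np.hstack(im))
E
```

```text
clock: 15.35
clock: 15.85
clock: 16.35
clock: 16.85
```

View pics/v4.png

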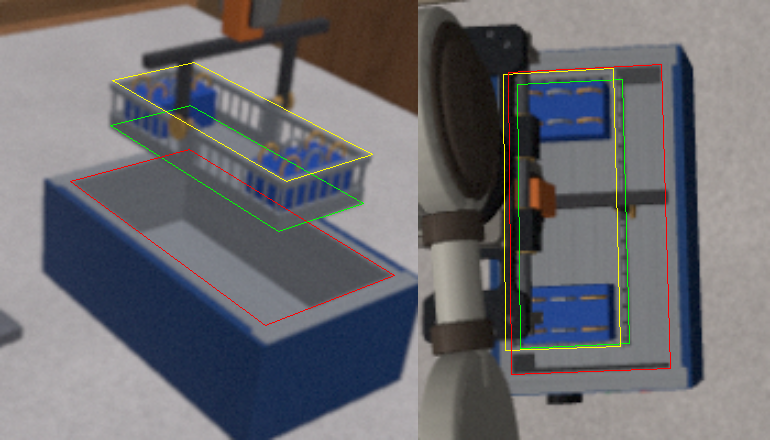

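The overlay matches in both views. The basket is level and in line with the rim, with even margins and only a few mm off, so I'll lower it.

```bash
python3 -m inch '[[0,0,-0.006,0,0,0,-1],[0,0,-0.017,0,0,0,-1],[0,0,-0.028,0,0,0,-1],[0,0,-0.039,0,0,0,-1],[0,0,-0.05,0,0,0,-1]]' 40 | head -4
python3 -m inch '[[0,0,-0.011,0,0,0,-1],[0,0,-0.022,0,0,0,-1],[0,0,-0.033,0,0,0,-1],[0,0,-0.044,0,0,0,-1],[0,0,-0.051,0,0,0,-1]]' | head -4
python3 -m inch '[[0,0,0,0,0,0,-1],[0,0,0,0,0,0,-1],[0,0,0,0,0,0,-1],[0,0,0,0,0,0,-1],[0,0,0,0,0,0,-1]]' | head -4
python3 -m inch '[[0,0,0,0,0,0,-1],[0,0,0,0,0,0,-1],[0,0,0,0,0,0,-1],[0,0,0,0,0,0,-1],[0,0,0,0,0,0,-1]]'
python3 - <<'E'
from h import *
im=[]
Y=.0323;c=[.552,.188]
P=lambda a,b,z:[c[0]+a*np.cos(Y)-b*np.sin(Y),c[1]+a*np.sin(Y)+b*np.cos(Y),z]
for n,(r0,r1,c0,c1) in [('scene',(70,270,250,440)),('top',(150,350,110,270))]:
    i=viewer.capture(n)[:,:,::-1].copy()
    f=2.2;j=cv2.resize(i[r0:r1,c0:c1],None,fx=f,fy=f)
    q=(proj(n,[P(s*.11,t*.045,.112) for s,t in((1,1),(1,-1),(-1,-1),(-1,1))])-[c0,r0]+.5)*f
    cv2.polylines(j,[q.round().astype(int)],True,(0,255,255),1)
    im.append(j)
cv2.imwrite('pics/v5.png',np.hstack(im))
E
```

```text
clock: 17.45
tcp_pos: [0.5516, 0.1908, 0.2592]
ee_rot: [[-0.032, 0.999, -0.001], [0.999, 0.032, -0.0], [-0.0, -0.001, -1.0]]
force: [0.7, -0.5, -6.8]
clock: 17.95
tcp_pos: [0.5515, 0.1908, 0.2084]
ee_rot: [[-0.032, 0.999, -0.001], [0.999, 0.032, -0.0], [-0.0, -0.001, -1.0]]
force: [-0.0, 0.2, -5.5]
clock: 18.45
tcp_pos: [0.5523, 0.1909, 0.2103]
ee_rot: [[-0.032, 0.999, 0.001], [0.999, 0.032, 0.0], [0.0, 0.001, -1.0]]
force: [-0.2, 0.3, -6.1]
clock: 18.95
tcp_pos: [0.552, 0.1909, 0.2098]
ee_rot: [[-0.032, 0.999, -0.0], [0.999, 0.032, -0.0], [-0.0, -0.0, -1.0]]
force: [1.0, 0.7, -6.6]
gripper_width: 0.0236
grasp_force: 40.0
```

View pics/v5.png

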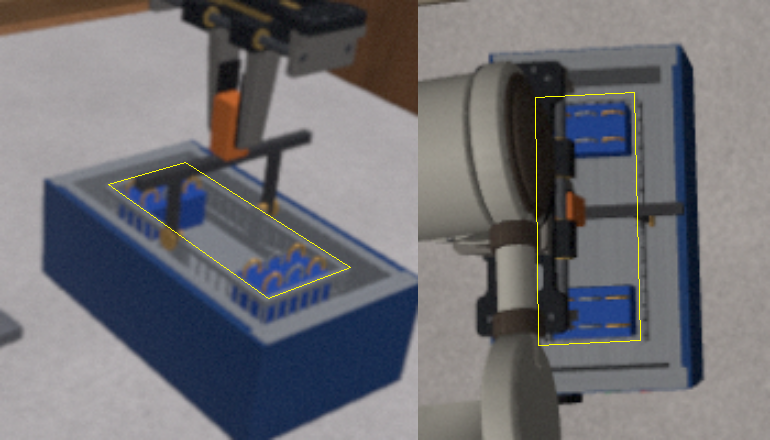

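The basket hangs level inside the tank with clear gaps all round: in the top view its ends are at rows 97 and 342, against mouth ends at 67 and 367. I'll hold it a little longer and hand in.

```bash
python3 -m inch '[[0,0,0,0,0,0,-1],[0,0,0,0,0,0,-1],[0,0,0,0,0,0,-1],[0,0,0,0,0,0,-1],[0,0,0,0,0,0,-1]]' 40 | head -2
python3 -m inch '[[0,0,0,0,0,0,-1],[0,0,0,0,0,0,-1],[0,0,0,0,0,0,-1],[0,0,0,0,0,0,-1],[0,0,0,0,0,0,-1]]' | head -2
python3 -c "
from plant import workorder
print(workorder.hand_in())"
```

```text
clock: 19.55
tcp_pos: [0.552, 0.1908, 0.2098]
clock: 20.05
tcp_pos: [0.552, 0.1908, 0.2098]
the job is handed in; nothing more can be done
None
```

I handed the job in at 20 s, but the hand-in gave no verdict: by my camera estimates the basket swung to about 0.34 rad (19.5°), was stilled to about ±0.01 rad and held about 3 s over the mouth, and now hangs still and centred about 40 mm below the rim, still gripped.

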